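# Swing the bench magnifier over the open slide tray and clamp it again

## Robot

A 6-joint arm with a two-finger parallel gripper is mounted at the origin on the work surface. World frame = base frame: x ahead of the robot, y to its left, z up, the work surface at z = 0. Lengths are in m, angles in degrees, forces in N, time in s.
With the tool pointing down it reaches from about 0.4 to 0.825 m from the base axis. Payload 7 kg.
Tool frame: the origin (TCP) lies midway between the tips of the shut fingers; the grasp point (between the pads) lies 19 mm behind it (ctrl.hold_point_z is the distance from the TCP to the grasp point, in m); z points along the fingers, y is the line along which they close (so a half turn about z gives the same grasp; the last joint's range is limited). The gripper opens to 88 mm and grips with 3 to 60 N. Pads are 19 mm wide; open, the fingers measure 130 mm over their backs; the gripper's body (78 mm by 193 mm) begins 47 mm behind the grasp point.
Start: joints at [-60.04, 20.546, 0.682, 0, -70.136, -16.507], TCP at [0.157, -0.656, 0.227] pointing down, gripper open.
Joint ranges: [-176.03, 176.03], [-82.01, 121.73], [-58.28, 71.71], [-173.87, 95.51], [-174.79, -0.11], [-173.66, 173.66]. Speed limits (degrees/s): [136.94, 136.94, 172.46, 180, 180, 180].

## Interface

Orientations are given as [roll, pitch, yaw] about the fixed x, y, z axes, in that order (R = Rz(yaw) Ry(pitch) Rx(roll)).
In Python, from plant import ctrl gives the robot as it stands.
- The arm moves only by the tool apply_moves, never from a script. Its argument "deltas" is a list of rows, each an object with "fingers": the finger opening in mm, from 0 to 87.6; "delta_pos": the shift along the tool's x, y, z in mm, a list of three; "angular": the turn, a rotation vector about the tool's x, y, z in degrees, a list of three. A call has 1 to 10 rows; each row is the pose to reach, as a shift and turn from the pose commanded when the call began, along the tool's axes at that moment; what a row does not reach only later rows make up. A row lasts 1/10 s, in which the tool goes at most 50 mm and 8.59 degrees, less where a joint would pass 70% of its speed; a pose out of reach is approached as far as the arm can. A call with a gripper value outside its range is refused whole. The fingers move at their own pace and stop on an object; the grip force is fixed at half the most. Time passes only in rows, so rows that repeat a pose let the fingers close. It gives the time, the measured TCP pose, the force, the opening and the grip force at its end, in the units of the state.
- ctrl.get_obs(): the state, without advancing time (a new reading comes with each control period).
- ctrl.snapshot(name): name is "side" or "top" or "wrist"; returns the picture (384x512x3 uint8, red, green, blue); there is no depth.
- ctrl.camera_params(name): a dict with "fx", "fy", "cx", "cy" (pixels), "cam_to_world" (4x4, takes a point from camera to world coordinates); the wrist camera has in their place "mount" (4x4, takes a point from camera to tool coordinates, whose origin is the TCP and whose axes are the flange's). Camera axes: x right, y up, looking along -z (the intrinsics and any distortion apply to the point x, -y, -z); pixel columns grow to the right and rows downward; lengths in m; the calibration is good to about 2 mm. A picture is of the moment at which its call begins: read the wrist's pose just before it. camera_params takes no time and is no camera call.
- ctrl.close_job(): hands the job in; it is judged then, once.
The state is a dict: "clock": time; "joint_pos": joint angles; "qvel": joint speeds; "tau": joint torques, N m; "tool_pos": TCP position; "orientation": TCP orientation; "force": force on the tool from outside, world axes, zero at the start; "moment": the same for the moment, N m; "opening": finger opening in m; "gripper_force": force on a finger pad.
Only numpy, scipy, OpenCV 4.12 (cv2) and the standard library are available. Lean on these libraries where they do the work, as an engineer would, in place of code of your own. Each camera call takes 0.05 s, during which the arm holds its last target. There are 200 camera calls.

## Task

The arm of the bench magnifier is clamped by the bar-handled screw on top of its post. Back the screw off about a quarter turn, just enough to free the arm, swing the lens by the arm's upright grip until it is centred over the round dish in the open slide tray (not over the closed slide box), then turn the screw back until it is tight again. Do not force the arm round while it is clamped, do not unscrew the handle much further than the quarter turn, and leave the tray and everything else on the bench where it stands.

Things in the scene. Friction and masses are not known exactly. Their poses are not given: they have to be found in the camera images.
- clamp_knob (a joint): Screw clamp handle on top of the magnifier's post, about a vertical axis. Value in rad: 0 = hard tight (a stop), growing as it is loosened, counterclockwise seen from above; it starts tight (0 to 0.12). The clamping load falls steadily as it is loosened and the arm is wholly free from 1.0 rad on; right-handed, stays where it is left. Turning it takes up to 0.35 N m. The handle stays at its height as it turns.
- knob_grip (a point): Centre of the clamp handle, on the vertical axis of the post about which both the handle and the arm turn, 152 mm above the table. The handle is a straight black bar 70 mm long (along this frame's x), 14 mm thick (along its y) and 32 mm tall (z 134 to 166 mm above the table), standing on a thin steel stem (16 mm across) above a 66 mm steel washer whose top is 118 mm above the table. Frame z is up; it turns with the handle.
- swing_arm (a joint): Turn of the magnifier's arm about the post, rad, counterclockwise seen from above, stops at -0.5 and 2.1. Held fast by the clamp (it takes about 11 to 19 N at the grip to force it); when free it turns lightly (under 1 N at the grip), does not sag and stays where it is left.
- fin (a point): Centre of the usable part of the arm's upright grip, 128 mm above the table and 90 mm out from the post's axis: a black fin 34 mm long (frame x, pointing outward along the arm), 12 mm thick (frame y), rising 40 mm from the arm's top (106 mm above the table) to 146 mm. The frame turns with the arm.
- lens (a point): Centre of the round lens at the end of the arm, 160 mm out from the post's axis in line with the grip, 99 mm above the table; black ring frame 98 mm across, 14 mm thick, clear glass. Its frame turns with the arm, x outward.
- dish (a point): Centre of the round glass dish (50 mm across) in the middle of the open blue slide tray (110 x 75 mm, 22 mm high, loose); the point is at the dish's top, 15 mm above the table. It lies 157 to 163 mm from the post's axis.
- slide_box_center (a point): Centre of the closed blue slide box (112 x 77 x 28 mm, flat lid, loose), which lies on the arm's other side; leave it alone.
- jar_center (a point): Centre of a square glass staining jar, 65 x 65 x 70 mm, loose, bystander.
- timer_center (a point): Centre of a white bench timer, 45 x 70 x 20 mm, loose, bystander.
- dishes_center (a point): Centre of a stack of three closed round dishes, 60 mm across, 38 mm high, loose, bystander.
Mind the look-alikes: they are no part of the job. Leave any brown or red look-alike of the part that bears dish alone.

How it is judged:
By the outcome, as a careful person would: the job done as asked, in the order asked, and still so for the second after the job is handed in, with the robot touching nothing.
It also fails if it takes over 58 s, if anything falls off the work surface, if the arm or the gripper's body presses on something with over 40 N, if the wrist force passes 120 N, or if a joint passes its speed limit or range.

## Working session

There is one attempt and no reset: what is moved stays moved. The work goes in short steps, Python scripts to look and compute and a tool call to move; the robot and the scene stay as the last step left them, time stands still between calls to the robot, and variables do not carry over. Pictures are saved under pics/ and viewed, at most 10 in all, crops included, and the job is handed in when it is done.

Besides the shell and the picture viewer there is one more tool, called after "Request:" as name(argument=value, ...), one argument or row to a line, values as JSON. apply_moves: Moves the arm, as the interface text tells. Its arguments: {"type":"object","properties":{"deltas":{"type":"array"}},"required":["deltas"]}

```bash
mkdir -p pics; ls; python3 - <<'E'
from plant import ctrl
import cv2,numpy as np
a=ctrl.snapshot("top");b=ctrl.snapshot("side")
for n,i in(("top",a),("side",b)):
    cv2.imwrite(f"pics/{n}0.png",cv2.cvtColor(i,cv2.COLOR_RGB2BGR))
    p=ctrl.camera_params(n);print({k:(np.round(v,4).tolist()) for k,v in p.items()})
print(ctrl.get_obs())
E
```

```text
pics
{'fx': 389.8009, 'fy': 389.8009, 'cx': 254.5956, 'cy': 188.7185, 'cam_to_world': [[0.0031, 0.9965, -0.0836, 0.5396], [-0.9998, 0.0016, -0.0178, 0.0108], [-0.0176, 0.0836, 0.9963, 0.9503], [0.0, 0.0, 0.0, 1.0]]}
{'fx': 497.2524, 'fy': 497.2524, 'cx': 258.955, 'cy': 193.0853, 'cam_to_world': [[-0.9664, 0.2065, -0.1534, 0.4307], [-0.2568, -0.743, 0.6181, 0.6826], [0.0137, 0.6367, 0.771, 0.9481], [0.0, 0.0, 0.0, 1.0]]}
{'clock': 0.1, 'joint_pos': array([-6.00395498e+01,  2.05872448e+01,  6.39274395e-01, -1.62747061e-02,
       -7.01344290e+01, -1.65068426e+01]), 'qvel': array([ 0.02681884, -0.0631235 ,  0.08890154,  0.09128401, -0.04184101,
       -0.07502529]), 'tau': array([-1.08100619e-03, -5.84166133e+01,  2.93748933e+01,  7.01544553e+00,
        1.01290934e-02, -6.95118842e-05]), 'tool_pos': array([ 0.15691377, -0.65607342,  0.22572384]), 'orientation': array([ 1.79916649e+02, -8.74458531e-03, -1.66551927e+02]), 'force': array([-0.6068342 ,  0.66273029,  0.48399933]), 'moment': array([ 0.04265989, -0.00401325,  0.00271333]), 'gripper_force': 0.0, 'opening': 0.08763421955435946}
```

View pics/top0.png

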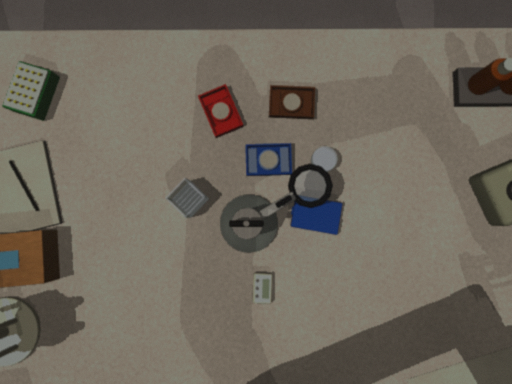

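View pics/side0.png

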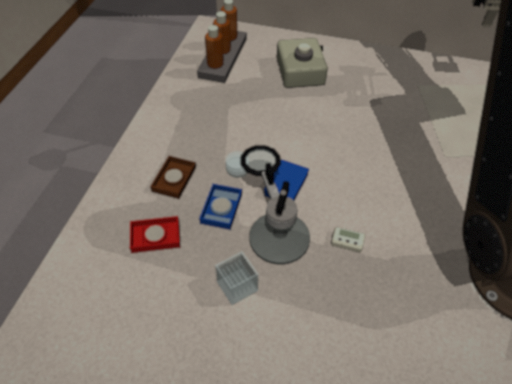

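The top view shows the blue open tray with dish at (269,160). Its look-alikes are the red tray (221,111) and the brown tray (292,102). The closed blue box is at (317,216), and the white dish stack at (325,158). The clamp bar is at (247,223), the fin at (284,201) and the lens at (310,186). I choose the blue tray at (269,160). The side view agrees: tray at (221,205), knob at (283,200).

```bash
cat >h.py <<'E'
from plant import ctrl
import cv2,numpy as np
def ray(p,uv,T=None):
    T=p["cam_to_world"] if T is None else T
    d=T[:3,:3]@np.array([(uv[0]-p["cx"])/p["fx"],-(uv[1]-p["cy"])/p["fy"],-1]);return T[:3,3],d
def onz(p,uv,z,T=None):
    o,d=ray(p,uv,T);return o+d*(z-o[2])/d[2]
def tri(r):
    A=0;b=0
    for o,d in r:
        d=d/np.linalg.norm(d);M=np.eye(3)-np.outer(d,d);A=A+M;b=b+M@o
    return np.linalg.solve(A,b)
def blobs(m,amin=20):
    n,l,s,c=cv2.connectedComponentsWithStats(m.astype(np.uint8))
    return [(l==i,s[i],c[i]) for i in range(1,n) if s[i][4]>=amin]
E
python3 - <<'E'
from h import *
p=ctrl.camera_params("top");a=cv2.cvtColor(cv2.imread("pics/top0.png"),cv2.COLOR_BGR2RGB).astype(int)
R,G,B=a[...,0],a[...,1],a[...,2]
for m,s,c in blobs((B>R+50)&(B>90),100):
    if s[0]<200: continue
    cnt=cv2.findContours(m.astype(np.uint8),0,1)[0][0];r=cv2.minAreaRect(cnt)
    print("blue",s,np.round(r,1) if 0 else r,onz(p,r[0],.022).round(4))
    cs=cv2.boxPoints(r);print([onz(p,q,.022)[:2].round(3).tolist() for q in cs])
dk=(a.max(2)<45);dk[:,:190]=0;dk[:140]=0;dk[260:]=0;dk[:,360:]=0
for m,s,c in blobs(dk,15):
    cnt=cv2.findContours(m.astype(np.uint8),0,1)[0][0];r=cv2.minAreaRect(cnt);print("dark",s,r,c,onz(p,r[0],.166).round(4),onz(p,r[0],.106).round(4), cv2.minEnclosingCircle(cnt))
sub=a[145:250,210:350].astype(np.uint8)
side=cv2.imread("pics/side0.png")[140:270,190:350]
t=cv2.cvtColor(sub,cv2.COLOR_RGB2BGR)
w=np.zeros((600,560,3),np.uint8);w[:420]=cv2.resize(t,(560,420),interpolation=2)
cv2.imwrite("pics/c1.png",w[:420]);cv2.imwrite("pics/c2.png",cv2.resize(side,None,fx=4,fy=4,interpolation=2))
E
```

```text
blue [ 292  202   49   32 1134] ((315.8878479003906, 214.8770294189453), (46.11293411254883, 30.776615142822266), 8.972626686096191) [ 0.5555 -0.1182  0.022 ]
[[0.528, -0.058], [0.6, -0.07], [0.583, -0.178], [0.511, -0.166]]
dark [289 164  44  44 629] ((310.1499938964844, 185.4499969482422), (42.058284759521484, 42.37451934814453), 71.56504821777344) [310.95071542 185.81240064] [ 0.6122 -0.0872  0.166 ] [ 0.6177 -0.0947  0.106 ] ((309.56298828125, 186.5787353515625), 22.6245174407959)
dark [276 196  16  11  91] ((283.70001220703125, 200.90000915527344), (5.813776969909668, 16.54690170288086), 63.43495178222656) [283.73626374 200.94505495] [ 0.5809 -0.0339  0.166 ] [ 0.584  -0.0373  0.106 ] ((283.8783874511719, 201.31080627441406), 8.324787139892578)
dark [229 220  15   7  93] ((236.0, 223.0), (6.0, 14.0), 90.0) [236.22580645 223.21505376] [0.5363 0.0619 0.166 ] [0.536  0.0658 0.106 ] ((236.17857360839844, 223.0), 7.452070236206055)
dark [248 220  17   8 109] ((256.0, 223.5), (7.0, 16.0), 90.0) [256.41284404 223.01834862] [0.5354 0.0217 0.166 ] [0.5351 0.0226 0.106 ] ((256.0, 222.5), 8.381627082824707)
```

View pics/c1.png

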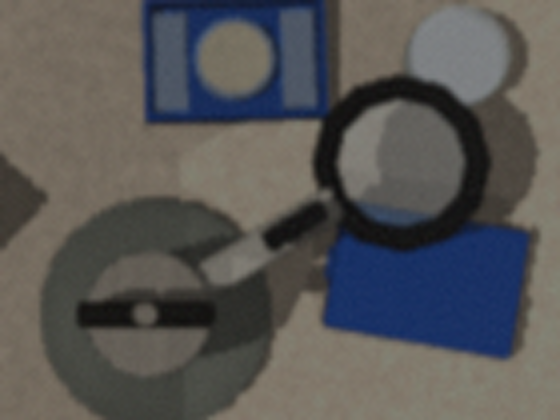

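The close crop confirms the choice: the open blue tray holds the dish at full-image (268.8,159.5). The bar runs along the image horizontal, centred at (246.5,223.4), the lens is at about (310.6,185.7) and the fin at (283.7,201).

```bash
cat >>h.py <<'E'
from scipy.spatial.transform import Rotation as Rn
def to(xyz,yaw):  # shift/turn in tool axes to reach xyz (m), yaw(deg), tool down
    o=ctrl.get_obs();R0=Rn.from_euler("xyz",o["orientation"],degrees=True);R1=Rn.from_euler("xyz",[180,0,yaw],degrees=True)
    print("at",o["tool_pos"].round(4),o["orientation"].round(2),"clk",round(o["clock"],2),"J",o["joint_pos"].round(0),"| d",(R0.inv().apply(np.array(xyz)-o["tool_pos"])*1e3).round(1),"ang",np.degrees((R0.inv()*R1).as_rotvec()).round(1))
E
python3 - <<'E'
from h import *
p=ctrl.camera_params("top")
k=onz(p,(246.5,223.3),.166);d=onz(p,(268.75,159.5),.015);l=onz(p,(310.6,185.7),.106);f=onz(p,(283.7,201),.146)
for n,q in zip("kdlf",(k,d,l,f)):
    v=q-k;print(n,q.round(4),np.hypot(*v[:2]).round(4),np.degrees(np.arctan2(v[1],v[0])).round(1))
e=onz(p,(229.5,223.5),.166)-onz(p,(263.7,223.5),.166);print(e, np.degrees(np.arctan2(e[1],e[0])))
ps=ctrl.camera_params("side");print("side knob",tri([ray(p,(246.5,223.3)),ray(ps,(283,190))]))
to([k[0]-.0,k[1],.30],-90)
w=ctrl.camera_params("wrist");print({a:np.round(b,3).tolist() for a,b in w.items()})
E
```

```text
k [0.5358 0.0408 0.166 ] 0.0 0.0
d [ 0.6891 -0.0066  0.015 ] 0.1605 -17.2
l [ 0.6172 -0.0957  0.106 ] 0.1589 -59.2
f [ 0.5817 -0.035   0.146 ] 0.0886 -58.8
[-0.00021888  0.06860974  0.        ] 90.1827869954342
side knob [0.53773152 0.04079638 0.17403909]
at [ 0.1569 -0.6561  0.2257] [ 1.7992e+02 -1.0000e-02 -1.6655e+02] clk 0.1 J [-60.  21.   1.  -0. -70. -17.] | d [-530.5  589.7  -73.5] ang [  0.1   0.  -76.6]
{'fx': 342.799, 'fy': 342.799, 'cx': 266.758, 'cy': 192.815, 'mount': [[-0.001, 0.969, 0.247, 0.065], [1.0, 0.001, 0.0, 0.001], [-0.0, 0.247, -0.969, -0.159], [0.0, 0.0, 0.0, 1.0]]}
```

Request:
apply_moves(
  deltas=[
    {"fingers": 60,"delta_pos": [0,0,-70],"angular": [0,0,0]},
    {"fingers": 60,"delta_pos": [0,0,-70],"angular": [0,0,0]},
    {"fingers": 60,"delta_pos": [-530,590,-73],"angular": [0,0,-76.6]},
    {"fingers": 60,"delta_pos": [-530,590,-73],"angular": [0,0,-76.6]},
    {"fingers": 60,"delta_pos": [-530,590,-73],"angular": [0,0,-76.6]},
    {"fingers": 60,"delta_pos": [-530,590,-73],"angular": [0,0,-76.6]},
    {"fingers": 60,"delta_pos": [-530,590,-73],"angular": [0,0,-76.6]},
    {"fingers": 60,"delta_pos": [-530,590,-73],"angular": [0,0,-76.6]},
    {"fingers": 60,"delta_pos": [-530,590,-73],"angular": [0,0,-76.6]},
    {"fingers": 60,"delta_pos": [-530,590,-73],"angular": [0,0,-76.6]},
  ],
)

```text
clock: 1.1
tool_pos: [0.348, -0.3029, 0.298]
orientation: [-180.0, 0.0, -97.5]
force: [2.3, -0.2, 0.7]
opening: 0.06
gripper_force: 0.0
```

```bash
python3 -c "
from h import *
to([.536,.041,.30],-90)"
```

```text
at [ 0.348  -0.3029  0.298 ] [-1.7999e+02  1.0000e-02 -9.7450e+01] clk 1.1 J [-16.  -3. -18.  -0. -75.   9.] | d [-365.4 -141.8   -1.9] ang [-0.   0.  -7.5]
```

Request:
apply_moves(
  deltas=[
    {"fingers": 50,"delta_pos": [-335,-130,0],"angular": [0,0,-3]},
    {"fingers": 50,"delta_pos": [-335,-130,0],"angular": [0,0,-3]},
    {"fingers": 50,"delta_pos": [-335,-130,0],"angular": [0,0,-3]},
    {"fingers": 50,"delta_pos": [-335,-130,0],"angular": [0,0,-3]},
    {"fingers": 50,"delta_pos": [-335,-130,0],"angular": [0,0,-3]},
    {"fingers": 50,"delta_pos": [-335,-130,0],"angular": [0,0,-3]},
    {"fingers": 50,"delta_pos": [-335,-130,0],"angular": [0,0,-3]},
    {"fingers": 50,"delta_pos": [-335,-130,0],"angular": [0,0,-3]},
    {"fingers": 50,"delta_pos": [-335,-130,0],"angular": [0,0,-3]},
    {"fingers": 50,"delta_pos": [-335,-130,0],"angular": [0,0,-3]},
  ],
)

```text
clock: 2.1
tool_pos: [0.5215, 0.0091, 0.2977]
orientation: [179.9, -0.0, -94.8]
force: [-0.2, 0.4, 0.2]
opening: 0.0502
gripper_force: 0.0
```

```bash
python3 - <<'E'
from h import *
to([.536,.041,.30],-90)
o=ctrl.get_obs();i=ctrl.snapshot("wrist");w=ctrl.camera_params("wrist")
cv2.imwrite("pics/w1.png",cv2.cvtColor(i,cv2.COLOR_RGB2BGR))
T=np.eye(4);T[:3,:3]=Rn.from_euler("xyz",o["orientation"],degrees=True).as_matrix();T[:3,3]=o["tool_pos"];np.save("T1.npy",T@w["mount"])
for m,s,c in blobs(i.max(2)<45,150):
    cnt=max(cv2.findContours(m.astype(np.uint8),0,1)[0],key=len);r=cv2.minAreaRect(cnt);print(s,r,onz(w,r[0],.166,T@w["mount"]).round(4))
E
```

```text
at [0.5215 0.0091 0.2977] [ 1.7994e+02 -3.0000e-02 -9.4770e+01] clk 2.1 J [ 23.   4. -12.  -0. -75. -27.] | d [-33.  -11.8  -2.3] ang [ 0.1 -0.  -4.8]
[ 141   24   66   81 1075] ((180.67257690429688, 56.911502838134766), (92.37879180908203, 37.44069290161133), 48.8140754699707) [ 0.5816 -0.0987  0.166 ]
[    0   214   512   170 37282] ((256.300537109375, 297.73773193359375), (519.8025512695312, 153.05947875976562), 3.893707752227783) [0.5415 0.1196 0.166 ]
[  366   214   146    96 10690] ((438.5, 261.5), (95.0, 145.0), 90.0) [0.3707 0.0967 0.166 ]
[199 227  16  22 206] ((206.5, 237.5), (21.0, 15.0), 90.0) [0.5807 0.055  0.166 ]
[188 280  22  30 507] ((198.5, 294.5), (29.0, 21.0), 90.0) [0.5956 0.1115 0.166 ]
[325 280  21  29 459] ((335.0, 294.0), (28.0, 20.0), 90.0) [0.467 0.122 0.166]
```

View pics/w1.png

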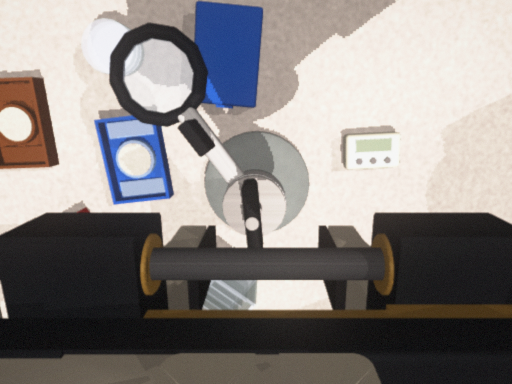

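The wrist view shows the bar's centre screw at (252,224) with its near tip at (249,183). The fin is at (197,137), the lens at (157,75) and the dish in the blue tray at (135,158).

```bash
python3 - <<'E'
from h import *
w=ctrl.camera_params("wrist");T=np.load("T1.npy");k=onz(w,(252,224),.167,T)
for n,u,z in(("k",(252,224),.167),("tip",(249.5,181),.166),("f",(197,137),.146),("l",(157.5,75),.106),("d",(135,158.5),.015)):
    q=onz(w,u,z,T);v=q-k;print(n,q.round(4),np.hypot(*v[:2]).round(4),np.degrees(np.arctan2(v[1],v[0])).round(1))
to([.5365,.041,.30],-90);to([.5365,.041,.132],-90)
E
```

```text
k [0.5384 0.0453 0.167 ] 0.0 0.0
tip [0.5369 0.0063 0.166 ] 0.0391 -92.2
f [ 0.5813 -0.0336  0.146 ] 0.0898 -61.5
l [ 0.6197 -0.0931  0.106 ] 0.1606 -59.6
d [ 0.6921 -0.0038  0.015 ] 0.1614 -17.7
at [0.5214 0.0087 0.298 ] [ 1.7997e+02 -1.0000e-02 -9.4820e+01] clk 2.15 J [ 23.   4. -12.  -0. -75. -27.] | d [-33.4 -12.3  -2.1] ang [ 0.  -0.  -4.8]
at [0.5214 0.0087 0.298 ] [ 1.7997e+02 -1.0000e-02 -9.4820e+01] clk 2.15 J [ 23.   4. -12.  -0. -75. -27.] | d [-33.4 -12.4 165.9] ang [ 0.  -0.  -4.8]
```

Request:
apply_moves(
  deltas=[
    {"fingers": 50,"delta_pos": [-34.4,-12.8,0],"angular": [0,0,-4.4]},
    {"fingers": 50,"delta_pos": [-34.4,-12.8,0],"angular": [0,0,-4.4]},
    {"fingers": 50,"delta_pos": [-34.4,-12.8,40],"angular": [0,0,-4.4]},
    {"fingers": 50,"delta_pos": [-34.4,-12.8,80],"angular": [0,0,-4.4]},
    {"fingers": 50,"delta_pos": [-34.4,-12.8,115],"angular": [0,0,-4.4]},
    {"fingers": 50,"delta_pos": [-34.4,-12.8,145],"angular": [0,0,-4.4]},
    {"fingers": 50,"delta_pos": [-34.4,-12.8,165],"angular": [0,0,-4.4]},
    {"fingers": 50,"delta_pos": [-34.4,-12.8,165],"angular": [0,0,-4.4]},
    {"fingers": 50,"delta_pos": [-34.4,-12.8,165],"angular": [0,0,-4.4]},
  ],
)

```text
clock: 3.05
tool_pos: [0.5377, 0.0417, 0.1339]
orientation: [-180.0, -0.0, -90.5]
force: [0.4, -0.2, 1.3]
opening: 0.0502
gripper_force: 0.0
```

```bash
python3 - <<'E'
from h import *
to([.537,.042,.132],-90.5)
i=ctrl.snapshot("wrist")
cv2.imwrite("pics/w2.png",cv2.cvtColor(i,cv2.COLOR_RGB2BGR))
E
```

```text
at [0.5377 0.0417 0.1339] [-1.7998e+02 -2.0000e-02 -9.0450e+01] clk 3.05 J [ 25.  12. -24.   0. -54. -26.] | d [-0.3  0.7  1.9] ang [-0. -0.  0.]
```

View pics/w2.png

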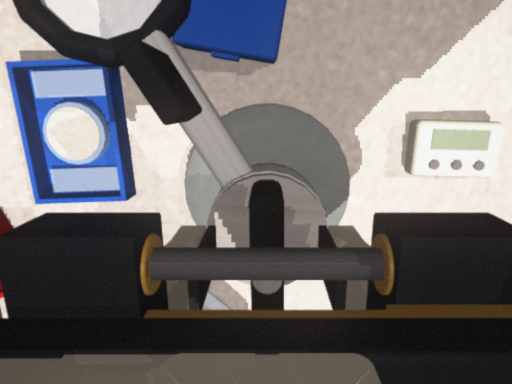

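The bar lies midway between the fingers (columns 252–283, midline 267). Now I close on it.

Request:
apply_moves(
  deltas=[
    {"fingers": 12,"delta_pos": [0,0,1],"angular": [0,0,0]},
    {"fingers": 5,"delta_pos": [0,0,1],"angular": [0,0,0]},
    {"fingers": 5,"delta_pos": [0,0,1],"angular": [0,0,0]},
    {"fingers": 5,"delta_pos": [0,0,1],"angular": [0,0,0]},
    {"fingers": 5,"delta_pos": [0,0,1],"angular": [0,0,0]},
    {"fingers": 5,"delta_pos": [0,0,1],"angular": [0,0,0]},
  ],
)

```text
clock: 3.7
tool_pos: [0.5378, 0.0427, 0.1322]
orientation: [-180.0, -0.0, -90.4]
force: [-0.4, 0.4, 1.0]
opening: 0.0142
gripper_force: 30.0
```

Request:
apply_moves(
  deltas=[
    {"fingers": 5,"delta_pos": [0,0,0],"angular": [0,0,-4]},
    {"fingers": 5,"delta_pos": [0,0,0],"angular": [0,0,-9]},
    {"fingers": 5,"delta_pos": [0,0,0],"angular": [0,0,-14]},
    {"fingers": 5,"delta_pos": [0,0,0],"angular": [0,0,-19]},
    {"fingers": 5,"delta_pos": [0,0,0],"angular": [0,0,-24]},
    {"fingers": 5,"delta_pos": [0,0,0],"angular": [0,0,-29]},
    {"fingers": 5,"delta_pos": [0,0,0],"angular": [0,0,-34]},
    {"fingers": 5,"delta_pos": [0,0,0],"angular": [0,0,-39]},
    {"fingers": 5,"delta_pos": [0,0,0],"angular": [0,0,-40]},
    {"fingers": 5,"delta_pos": [0,0,0],"angular": [0,0,-40]},
  ],
)

```text
clock: 4.7
tool_pos: [0.5382, 0.0429, 0.1323]
orientation: [-179.9, -0.0, -50.5]
force: [2.5, 1.0, -0.3]
opening: 0.0144
gripper_force: 30.0
```

```bash
python3 -c "
from h import *
o=ctrl.get_obs();print(o['force'],o['moment'],o['opening'],o['orientation'])"
```

```text
[ 2.49943512  0.97752723 -0.30169246] [ 0.20329321 -0.77316512  0.07882674] 0.014367460187995432 [-1.79941948e+02 -2.34470713e-02 -5.04713384e+01]
```

Good: it is gripped and turning with little force. I'll continue to 79° in total.

Request:
apply_moves(
  deltas=[
    {"fingers": 5,"delta_pos": [0,0,0],"angular": [0,0,-5]},
    {"fingers": 5,"delta_pos": [0,0,0],"angular": [0,0,-10]},
    {"fingers": 5,"delta_pos": [0,0,0],"angular": [0,0,-15]},
    {"fingers": 5,"delta_pos": [0,0,0],"angular": [0,0,-20]},
    {"fingers": 5,"delta_pos": [0,0,0],"angular": [0,0,-25]},
    {"fingers": 5,"delta_pos": [0,0,0],"angular": [0,0,-30]},
    {"fingers": 5,"delta_pos": [0,0,0],"angular": [0,0,-35]},
    {"fingers": 5,"delta_pos": [0,0,0],"angular": [0,0,-39]},
    {"fingers": 5,"delta_pos": [0,0,0],"angular": [0,0,-39]},
    {"fingers": 5,"delta_pos": [0,0,0],"angular": [0,0,-39]},
  ],
)

```text
clock: 5.7
tool_pos: [0.5384, 0.0432, 0.1323]
orientation: [-179.9, -0.1, -11.5]
force: [4.0, 2.9, -1.7]
opening: 0.0138
gripper_force: 30.0
```

Request:
apply_moves(
  deltas=[
    {"fingers": 36,"delta_pos": [0,0,0],"angular": [0,0,0]},
    {"fingers": 36,"delta_pos": [0,0,0],"angular": [0,0,0]},
    {"fingers": 36,"delta_pos": [0,0,0],"angular": [0,0,0]},
    {"fingers": 36,"delta_pos": [0,0,-50],"angular": [0,0,0]},
    {"fingers": 36,"delta_pos": [0,0,-100],"angular": [0,0,0]},
    {"fingers": 36,"delta_pos": [0,0,-130],"angular": [0,0,0]},
    {"fingers": 36,"delta_pos": [0,0,-130],"angular": [0,0,0]},
    {"fingers": 36,"delta_pos": [0,0,-130],"angular": [0,0,0]},
  ],
)

```text
clock: 6.5
tool_pos: [0.5373, 0.0425, 0.2625]
orientation: [-180.0, -0.0, -11.4]
force: [0.6, 0.2, -1.1]
opening: 0.0362
gripper_force: 0.0
```

```bash
python3 - <<'E'
from h import *
to([.5815,-.0355,.20],28)
i=ctrl.snapshot("wrist")
o=ctrl.get_obs();w=ctrl.camera_params("wrist");T=np.eye(4);T[:3,:3]=Rn.from_euler("xyz",o["orientation"],degrees=True).as_matrix();T[:3,3]=o["tool_pos"];np.save("T3.npy",T@w["mount"])
cv2.imwrite("pics/w3.png",cv2.cvtColor(i,cv2.COLOR_RGB2BGR))
E
```

```text
at [0.5373 0.0425 0.2625] [-1.7995e+02 -2.0000e-02 -1.1450e+01] clk 6.5 J [ 25.   6. -13.  -0. -70.  53.] | d [58.8 67.7 62.5] ang [ -0.   -0.  -39.4]
```

View pics/w3.png

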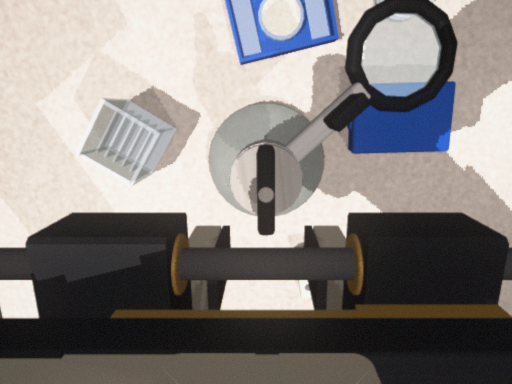

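The bar now points along the tool's x (column 266, rows 147–233), so it has turned about 79°. The fin is at (349,107), the lens at (401,55) and the dish at (281,15).

```bash
python3 - <<'E'
from h import *
w=ctrl.camera_params("wrist");T=np.load("T3.npy");k=onz(w,(266,194),.167,T)
for n,u,z in(("k",(266,194),.167),("bar far",(265.5,147),.166),("f",(349,106),.146),("l",(401.5,54),.106),("d",(281,15),.015)):
    q=onz(w,u,z,T);v=q-k;print(n,q.round(4),np.hypot(*v[:2]).round(4),np.degrees(np.arctan2(v[1],v[0])).round(1))
a=np.radians(-59.5);q=np.array([.5370+.09*np.cos(a),.0420+.09*np.sin(a)]);print(q)
to([*q,.200],-59.5)
E
```

```text
k [0.5382 0.044  0.167 ] 0.0 0.0
bar far [0.5732 0.0372 0.166 ] 0.0357 -11.0
f [ 0.5891 -0.032   0.146 ] 0.0915 -56.2
l [ 0.6209 -0.0913  0.106 ] 0.1586 -58.6
d [ 0.6913 -0.0035  0.015 ] 0.1603 -17.2
[ 0.58267845 -0.03554662]
at [0.5368 0.0424 0.2614] [ 1.7998e+02  8.0000e-02 -1.1440e+01] clk 6.55 J [ 25.   6. -13.  -0. -70.  53.] | d [60.5 67.2 61.3] ang [ 0.   0.1 48.1]
```

Request:
apply_moves(
  deltas=[
    {"fingers": 50,"delta_pos": [60.8,67,0],"angular": [0,0,48]},
    {"fingers": 50,"delta_pos": [60.8,67,0],"angular": [0,0,48]},
    {"fingers": 50,"delta_pos": [60.8,67,0],"angular": [0,0,48]},
    {"fingers": 50,"delta_pos": [60.8,67,0],"angular": [0,0,48]},
    {"fingers": 50,"delta_pos": [60.8,67,0],"angular": [0,0,48]},
    {"fingers": 50,"delta_pos": [60.8,67,30],"angular": [0,0,48]},
    {"fingers": 50,"delta_pos": [60.8,67,65],"angular": [0,0,48]},
    {"fingers": 50,"delta_pos": [60.8,67,65],"angular": [0,0,48]},
    {"fingers": 50,"delta_pos": [60.8,67,65],"angular": [0,0,48]},
  ],
)

```text
clock: 7.45
tool_pos: [0.5834, -0.0355, 0.1964]
orientation: [179.8, 0.0, -59.4]
force: [1.6, 0.3, 1.7]
opening: 0.0499
gripper_force: 0.0
```

```bash
python3 - <<'E'
from h import *
to([.5827,-.0355,.114],-59.2)
i=ctrl.snapshot("wrist")
cv2.imwrite("pics/w4.png",cv2.cvtColor(i,cv2.COLOR_RGB2BGR))
E
```

```text
at [ 0.5834 -0.0355  0.1964] [ 1.7981e+02  2.0000e-02 -5.9370e+01] clk 7.45 J [ 16.  13. -13.   0. -63.  15.] | d [-0.3  0.3 82.4] ang [ 0.2  0.  -0.2]
```

View pics/w4.png

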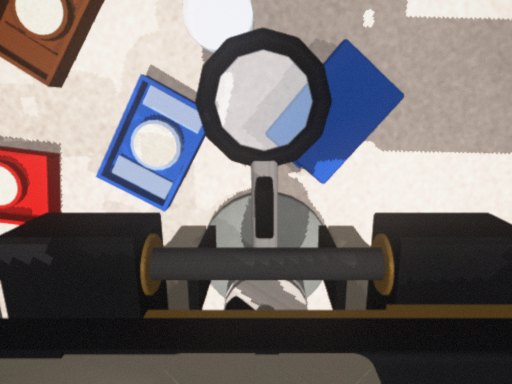

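The fin (264,207) and lens (264,97) line up along the tool's x, midway between the fingers. Next I descend and close.

Request:
apply_moves(
  deltas=[
    {"fingers": 50,"delta_pos": [0,-1,40],"angular": [0,0,0]},
    {"fingers": 50,"delta_pos": [0,-1,65],"angular": [0,0,0]},
    {"fingers": 50,"delta_pos": [0,-1,81],"angular": [0,0,0]},
    {"fingers": 50,"delta_pos": [0,-1,81],"angular": [0,0,0]},
    {"fingers": 20,"delta_pos": [0,-1,81],"angular": [0,0,0]},
    {"fingers": 20,"delta_pos": [0,-1,81],"angular": [0,0,0]},
    {"fingers": 5,"delta_pos": [0,-1,81],"angular": [0,0,0]},
    {"fingers": 5,"delta_pos": [0,-1,81],"angular": [0,0,0]},
    {"fingers": 5,"delta_pos": [0,-1,81],"angular": [0,0,0]},
    {"fingers": 5,"delta_pos": [0,-1,81],"angular": [0,0,0]},
  ],
)

```text
clock: 8.5
tool_pos: [0.5847, -0.0347, 0.1165]
orientation: [180.0, -0.0, -59.4]
force: [-2.0, -0.4, 3.7]
opening: 0.0117
gripper_force: 30.0
```

```bash
python3 - <<'E'
from h import *
o=ctrl.get_obs();print(o["force"],o["moment"],o["opening"])
R0=Rn.from_euler("xyz",o["orientation"],degrees=True);C=np.array([.5373,.0422,0])
r=(o["tool_pos"]-C)[:2];print("tcp rel axis",np.hypot(*r),np.degrees(np.arctan2(r[1],r[0])),o["orientation"],o["tool_pos"])
for t in (3,8,14,20,26,32,37,41.7):
    q=o["tool_pos"]-C;q=C+Rn.from_euler("z",t,degrees=True).apply(q);print(t,(R0.inv().apply(q-o["tool_pos"])*1e3).round(1))
E
```

```text
[-2.00494666 -0.36046879  3.65040175] [-0.14573883  0.89178518  0.18515927] 0.011721214610219495
tcp rel axis 0.09036434357831973 -58.3613986771671 [ 1.79987274e+02 -1.07797954e-02 -5.93745705e+01] [ 0.58470149 -0.03473383  0.11647254]
3 [-0.2 -4.7 -0. ]
8 [ -1.1 -12.6  -0. ]
14 [ -3.1 -21.8  -0. ]
20 [ -6.  -30.8  -0. ]
26 [ -9.8 -39.4  -0. ]
32 [-14.6 -47.6  -0. ]
37 [-19.2 -54.1  -0. ]
41.7 [-24.  -59.7  -0. ]
```

Request:
apply_moves(
  deltas=[
    {"fingers": 5,"delta_pos": [-0.2,-4.7,0],"angular": [0,0,-3]},
    {"fingers": 5,"delta_pos": [-1.1,-12.6,0],"angular": [0,0,-8]},
    {"fingers": 5,"delta_pos": [-1.1,-12.6,0],"angular": [0,0,-8]},
  ],
)

```text
clock: 8.8
tool_pos: [0.5955, -0.027, 0.1164]
orientation: [180.0, -0.0, -51.3]
force: [-3.2, -2.4, 6.3]
opening: 0.0116
gripper_force: 30.0
```

Request:
apply_moves(
  deltas=[
    {"fingers": 5,"delta_pos": [-0.7,-9.4,0],"angular": [0,0,-6]},
    {"fingers": 5,"delta_pos": [-2.3,-18.8,0],"angular": [0,0,-12]},
    {"fingers": 5,"delta_pos": [-4.9,-27.9,0],"angular": [0,0,-18]},
    {"fingers": 5,"delta_pos": [-8.5,-36.6,0],"angular": [0,0,-24]},
    {"fingers": 5,"delta_pos": [-12.1,-43.6,0],"angular": [0,0,-29]},
    {"fingers": 5,"delta_pos": [-15.4,-49,0],"angular": [0,0,-33]},
    {"fingers": 5,"delta_pos": [-15.4,-49,0],"angular": [0,0,-33]},
    {"fingers": 5,"delta_pos": [-15.4,-49,0],"angular": [0,0,-33]},
  ],
)

```text
clock: 9.6
tool_pos: [0.6243, 0.015, 0.1165]
orientation: [-180.0, -0.1, -18.6]
force: [2.6, -3.7, 3.1]
opening: 0.0116
gripper_force: 30.0
```

```bash
python3 - <<'E'
from h import *
o=ctrl.get_obs();print(o["force"],o["orientation"],o["tool_pos"])
i=ctrl.snapshot("wrist");w=ctrl.camera_params("wrist");T=np.eye(4);T[:3,:3]=Rn.from_euler("xyz",o["orientation"],degrees=True).as_matrix();T[:3,3]=o["tool_pos"];np.save("T5.npy",T@w["mount"])
cv2.imwrite("pics/w5.png",cv2.cvtColor(i,cv2.COLOR_RGB2BGR))
E
```

```text
[ 2.61911758 -3.71709236  3.13194923] [-1.79998804e+02 -7.57609574e-02 -1.85616630e+01] [0.62432401 0.01497941 0.11649499]
```

View pics/w5.png

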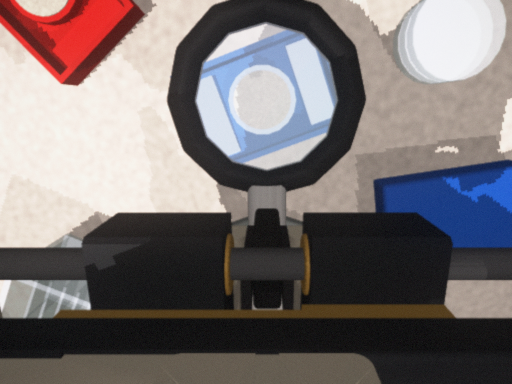

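The dish shows through the glass at (261.5,99.5); the lens ring is centred at (266.5,94).

```bash
python3 - <<'E'
from h import *
w=ctrl.camera_params("wrist");T=np.load("T5.npy");l=onz(w,(266.5,94.5),.106,T);d=onz(w,(261.8,99.5),.015,T)
C=np.array([.5373,.0422,0])
for q in(l,d): v=q-C;print(q.round(4),np.hypot(*v[:2]),np.degrees(np.arctan2(v[1],v[0])))
E
```

```text
[ 0.6926 -0.0065  0.106 ] 0.16279454036648738 -17.397217127419534
[ 0.6931 -0.0029  0.015 ] 0.16216888348947442 -16.149915640185778
```

Request:
apply_moves(
  deltas=[
    {"fingers": 5,"delta_pos": [0,-1.8,0],"angular": [0,0,-1.1]},
    {"fingers": 5,"delta_pos": [0,-1.8,0],"angular": [0,0,-1.1]},
    {"fingers": 5,"delta_pos": [0,-1.8,0],"angular": [0,0,-1.1]},
    {"fingers": 50,"delta_pos": [0,-1.8,0],"angular": [0,0,-1.1]},
    {"fingers": 50,"delta_pos": [0,-1.8,0],"angular": [0,0,-1.1]},
    {"fingers": 50,"delta_pos": [0,-1.8,0],"angular": [0,0,-1.1]},
    {"fingers": 50,"delta_pos": [0,-1.8,-45],"angular": [0,0,-1.1]},
    {"fingers": 50,"delta_pos": [0,-1.8,-90],"angular": [0,0,-1.1]},
    {"fingers": 50,"delta_pos": [0,-1.8,-120],"angular": [0,0,-1.1]},
    {"fingers": 50,"delta_pos": [0,-1.8,-120],"angular": [0,0,-1.1]},
  ],
)

```text
clock: 10.65
tool_pos: [0.6264, 0.0176, 0.2413]
orientation: [-179.8, -0.4, -17.3]
force: [0.2, 0.3, 0.1]
opening: 0.05
gripper_force: 0.0
```

```bash
python3 - <<'E'
from h import *
to([.5373,.0422,.235],-11.5)
i=ctrl.snapshot("wrist");o=ctrl.get_obs();w=ctrl.camera_params("wrist");T=np.eye(4);T[:3,:3]=Rn.from_euler("xyz",o["orientation"],degrees=True).as_matrix();T[:3,3]=o["tool_pos"];np.save("T6.npy",T@w["mount"])
s=ctrl.snapshot("side")[120:260,170:340]
cv2.imwrite("pics/side6.png",ctrl.snapshot("side")[...,::-1])
f=np.zeros((384,800,3),np.uint8);f[:,:512]=i;f[:237,512:]=cv2.resize(s,(288,237),interpolation=2)
cv2.imwrite("pics/w6.png",cv2.cvtColor(f,cv2.COLOR_RGB2BGR))
E
```

```text
at [0.6264 0.0176 0.2413] [-179.78   -0.39  -17.27] clk 10.65 J [ 19.  15.  -5.   0. -69.  53.] | d [-92.4   3.    5.6] ang [-0.2 -0.4 -5.8]
```

View pics/w6.png

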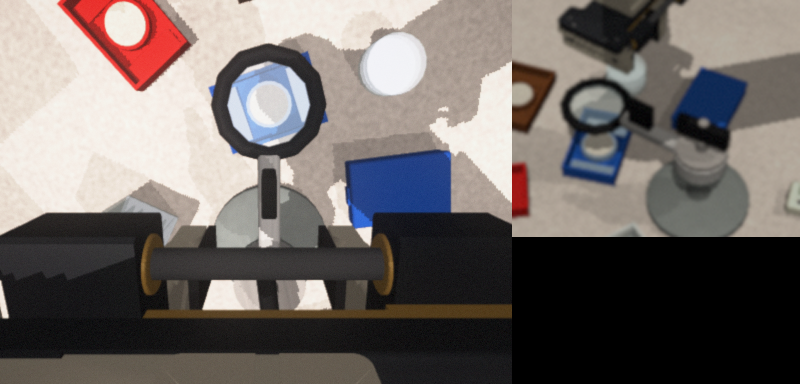

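Over the glass, the lens centre (268.5,101) and the dish (269,103.5) coincide to about 1 mm sideways. Next I go back to the bar, still at yaw −11.5°.

Request:
apply_moves(
  deltas=[
    {"fingers": 40,"delta_pos": [-91.5,3,0],"angular": [0,0,-5.8]},
    {"fingers": 40,"delta_pos": [-91.5,3,0],"angular": [0,0,-5.8]},
    {"fingers": 40,"delta_pos": [-91.5,3,0],"angular": [0,0,-5.8]},
    {"fingers": 40,"delta_pos": [-91.5,3,0],"angular": [0,0,-5.8]},
    {"fingers": 40,"delta_pos": [-91.5,3,0],"angular": [0,0,-5.8]},
  ],
)

```text
clock: 11.3
tool_pos: [0.5363, 0.0415, 0.2354]
orientation: [180.0, 0.0, -11.5]
force: [0.4, -0.1, -0.5]
opening: 0.0395
gripper_force: 0.0
```

```bash
python3 -c "
from h import *
to([.5375,.0424,.132],-11.3)"
```

```text
at [0.5363 0.0415 0.2354] [ 1.7997e+02  5.0000e-02 -1.1490e+01] clk 11.3 J [ 25.   7. -16.  -0. -67.  53.] | d [  1.   -1.2 103.4] ang [ 0.   0.  -0.2]
```

Request:
apply_moves(
  deltas=[
    {"fingers": 40,"delta_pos": [0.8,-1,40],"angular": [0,0,0]},
    {"fingers": 40,"delta_pos": [0.8,-1,75],"angular": [0,0,0]},
    {"fingers": 40,"delta_pos": [0.8,-1,103],"angular": [0,0,0]},
    {"fingers": 40,"delta_pos": [0.8,-1,103],"angular": [0,0,0]},
    {"fingers": 5,"delta_pos": [0.8,-1,103],"angular": [0,0,0]},
    {"fingers": 5,"delta_pos": [0.8,-1,103],"angular": [0,0,0]},
    {"fingers": 5,"delta_pos": [0.8,-1,103],"angular": [0,0,0]},
    {"fingers": 5,"delta_pos": [0.8,-1,103],"angular": [0,0,0]},
    {"fingers": 5,"delta_pos": [0.8,-1,103],"angular": [0,0,0]},
    {"fingers": 5,"delta_pos": [0.8,-1,103],"angular": [0,0,0]},
  ],
)

```text
clock: 12.3
tool_pos: [0.5381, 0.0432, 0.1344]
orientation: [-179.9, -0.1, -11.5]
force: [-1.6, 4.7, 4.9]
opening: 0.0139
gripper_force: 30.0
```

Request:
apply_moves(
  deltas=[
    {"fingers": 5,"delta_pos": [0,0,0],"angular": [0,0,5]},
    {"fingers": 5,"delta_pos": [0,0,0],"angular": [0,0,10]},
    {"fingers": 5,"delta_pos": [0,0,0],"angular": [0,0,15]},
    {"fingers": 5,"delta_pos": [0,0,0],"angular": [0,0,20]},
    {"fingers": 5,"delta_pos": [0,0,0],"angular": [0,0,25]},
    {"fingers": 5,"delta_pos": [0,0,0],"angular": [0,0,30]},
    {"fingers": 5,"delta_pos": [0,0,0],"angular": [0,0,35]},
    {"fingers": 5,"delta_pos": [0,0,0],"angular": [0,0,40]},
    {"fingers": 5,"delta_pos": [0,0,0],"angular": [0,0,40]},
  ],
)

```text
clock: 13.2
tool_pos: [0.538, 0.0431, 0.1344]
orientation: [-179.8, -0.0, -51.6]
force: [-1.7, 4.3, 6.1]
opening: 0.0136
gripper_force: 30.0
```

Request:
apply_moves(
  deltas=[
    {"fingers": 5,"delta_pos": [0,0,0],"angular": [0,0,5]},
    {"fingers": 5,"delta_pos": [0,0,0],"angular": [0,0,10]},
    {"fingers": 5,"delta_pos": [0,0,0],"angular": [0,0,15]},
    {"fingers": 5,"delta_pos": [0,0,0],"angular": [0,0,20]},
    {"fingers": 5,"delta_pos": [0,0,0],"angular": [0,0,25]},
    {"fingers": 5,"delta_pos": [0,0,0],"angular": [0,0,30]},
    {"fingers": 5,"delta_pos": [0,0,0],"angular": [0,0,34]},
    {"fingers": 5,"delta_pos": [0,0,0],"angular": [0,0,37]},
    {"fingers": 5,"delta_pos": [0,0,0],"angular": [0,0,37]},
  ],
)

```text
clock: 14.1
tool_pos: [0.5378, 0.043, 0.1344]
orientation: [-179.9, 0.1, -88.5]
force: [-2.0, 4.4, 5.5]
opening: 0.0137
gripper_force: 30.0
```

```bash
python3 -c "
from h import *
o=ctrl.get_obs();print(o['force'],o['moment'],o['opening'],o['orientation'],o['tau'][5])"
```

```text
[-1.95457363  4.37493542  5.4941232 ] [1.48695575 0.90429414 0.17487482] 0.013687824547623191 [-1.79875922e+02  5.18874604e-02 -8.85312153e+01] -0.8777183666825294
```

Request:
apply_moves(
  deltas=[
    {"fingers": 5,"delta_pos": [0,0,0],"angular": [0,0,2]},
    {"fingers": 5,"delta_pos": [0,0,0],"angular": [0,0,3]},
    {"fingers": 5,"delta_pos": [0,0,0],"angular": [0,0,3]},
  ],
)

```text
clock: 14.4
tool_pos: [0.5378, 0.043, 0.1344]
orientation: [-179.9, 0.1, -91.5]
force: [-2.6, 4.5, 5.1]
opening: 0.0136
gripper_force: 30.0
```

```bash
cat >s.py <<'E'
from h import *
o=ctrl.get_obs();print(o['force'],o['moment'],o['opening'],o['orientation'],o['tau'][5])
E
python3 s.py
```

```text
[-2.58446206  4.50459736  5.08370648] [1.53913906 0.85573535 0.38673758] 0.01359317098824789 [-1.79875719e+02  5.68304059e-02 -9.14564890e+01] -0.5796101130545139
```

Request:
apply_moves(
  deltas=[
    {"fingers": 5,"delta_pos": [0,0,0],"angular": [0,0,2]},
    {"fingers": 5,"delta_pos": [0,0,0],"angular": [0,0,3]},
    {"fingers": 5,"delta_pos": [0,0,0],"angular": [0,0,3]},
  ],
)

```text
clock: 14.7
tool_pos: [0.5378, 0.043, 0.1344]
orientation: [-179.9, 0.1, -94.5]
force: [-1.6, 5.3, 5.2]
opening: 0.0136
gripper_force: 30.0
```

```bash
python3 s.py
```

```text
[-1.61950824  5.33142864  5.22778457] [1.54652915 0.87753934 0.3477538 ] 0.013640523809149447 [-1.79884040e+02  6.15668121e-02 -9.44530355e+01] -0.5960337817668915
```

Request:
apply_moves(
  deltas=[
    {"fingers": 5,"delta_pos": [0,0,0],"angular": [0,0,1.5]},
    {"fingers": 5,"delta_pos": [0,0,0],"angular": [0,0,2]},
    {"fingers": 5,"delta_pos": [0,0,0],"angular": [0,0,2]},
  ],
)

```text
clock: 15.0
tool_pos: [0.5378, 0.043, 0.1344]
orientation: [-179.9, 0.1, -96.4]
force: [-2.1, 4.5, 5.5]
opening: 0.0139
gripper_force: 30.5
```

```bash
python3 s.py
```

```text
[-2.07771845  4.46925162  5.52089099] [1.57458967 0.93555555 0.69814285] 0.013938934933229794 [-1.79884143e+02  5.96124122e-02 -9.64083874e+01] -0.8144230395555496
```

Request:
apply_moves(
  deltas=[
    {"fingers": 5,"delta_pos": [0,0,0],"angular": [0,0,1.5]},
    {"fingers": 5,"delta_pos": [0,0,0],"angular": [0,0,2]},
    {"fingers": 5,"delta_pos": [0,0,0],"angular": [0,0,2]},
  ],
)

```text
clock: 15.3
tool_pos: [0.5378, 0.0429, 0.1344]
orientation: [-179.9, 0.1, -98.4]
force: [-1.3, 3.7, 5.2]
opening: 0.0146
gripper_force: 31.4
```

```bash
python3 s.py
```

```text
[-1.33505864  3.6920899   5.24569004] [1.30745245 0.78232319 0.77951163] 0.014581360049944569 [-1.79884579e+02  5.05528893e-02 -9.83923883e+01] -0.9545527026057243
```

The torque doubled to 0.78 N m and the pads began to spread at yaw −96 to −98°, so the screw is at its stop. I'll release and lift.

Request:
apply_moves(
  deltas=[
    {"fingers": 40,"delta_pos": [0,0,0],"angular": [0,0,0]},
    {"fingers": 40,"delta_pos": [0,0,0],"angular": [0,0,0]},
    {"fingers": 40,"delta_pos": [0,0,0],"angular": [0,0,0]},
    {"fingers": 40,"delta_pos": [0,0,-45],"angular": [0,0,0]},
    {"fingers": 40,"delta_pos": [0,0,-90],"angular": [0,0,0]},
    {"fingers": 40,"delta_pos": [0,0,-135],"angular": [0,0,0]},
    {"fingers": 40,"delta_pos": [-50,0,-170],"angular": [0,0,0]},
    {"fingers": 40,"delta_pos": [-80,0,-170],"angular": [0,0,0]},
    {"fingers": 40,"delta_pos": [-80,0,-170],"angular": [0,0,0]},
    {"fingers": 40,"delta_pos": [-80,0,-170],"angular": [0,0,0]},
  ],
)

```text
clock: 16.3
tool_pos: [0.5487, 0.122, 0.3027]
orientation: [180.0, -0.0, -98.4]
force: [-0.4, -0.0, -0.1]
opening: 0.0396
gripper_force: 0.0
```

```bash
python3 - <<'E'
from h import *
o=ctrl.get_obs();i=ctrl.snapshot("wrist");w=ctrl.camera_params("wrist");T=np.eye(4);T[:3,:3]=Rn.from_euler("xyz",o["orientation"],degrees=True).as_matrix();T[:3,3]=o["tool_pos"];np.save("T7.npy",T@w["mount"])
cv2.imwrite("pics/w7.png",cv2.cvtColor(i,cv2.COLOR_RGB2BGR));print(o["tool_pos"],o["force"])
E
```

```text
[0.54866491 0.12199149 0.30267211] [-0.44830012 -0.04665986 -0.05203261]
```

View pics/w7.png

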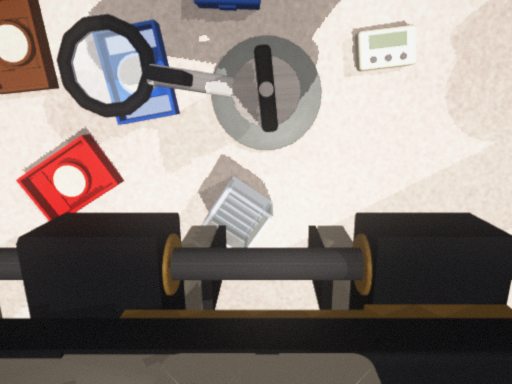

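The bar runs from (263,47) to (270,130), with the screw dot at (266,89). The lens is at about (106,66), the dish at (129,71).

```bash
python3 - <<'E'
from h import *
w=ctrl.camera_params("wrist");T=np.load("T7.npy");P=lambda u,z:onz(w,u,z,T)
b=P((263,46),.166)-P((270,131),.166);print("bar",np.hypot(*b[:2]),np.degrees(np.arctan2(b[1],b[0])))
k=P((266.3,89),.167)
i=cv2.imread("pics/w7.png");m=(i.max(2)<45);m[:,190:]=0;m[150:]=0
c=max(blobs(m,300),key=lambda t:t[1][4])[0];ys,xs=np.nonzero(c&(np.arange(512)<150));(cx,cy),r=cv2.minEnclosingCircle(np.c_[xs,ys].astype(np.float32));print("ring",cx,cy,r)
for n,u,z in(("l",(106.3,66),.106),("d",(129.5,71.5),.015)):
    q=P(u,z);v=q-k;print(n,q.round(4),np.hypot(*v[:2]),np.degrees(np.arctan2(v[1],v[0])))
E
```

```text
bar 0.06749604695540398 -93.59676324253874
ring 127.0 46.5 37.60661315917969
l [ 0.6892 -0.0024  0.106 ] 0.15828043256108862 -17.31292557175761
d [ 0.7008 -0.0074  0.015 ] 0.17085892833239194 -17.736171576093497
```

```bash
python3 -c "
from plant import ctrl
print(ctrl.close_job())"
```

```text
the job is handed in; nothing more can be done
None
```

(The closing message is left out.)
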